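# Lever up a scanner and shim its front foot

### The job

The scanning instrument needs the thick orange-handled shim under its single front foot. Hold the pry bar, push its chisel end in under the front edge of the base, lever the front up over the brass-topped fulcrum and swing the pressed-down handle sideways under the hold-down's arm so that the bar keeps it up with your hand off; then slide the thick shim in until the whole foot is over it. Finally free the bar, let the instrument down gently onto the shim, draw the bar out clear of the base and lay it down, without shifting the instrument or disturbing the thin blue-handled shim or anything else around.

Things in the scene. Friction and masses are not known exactly. Their poses are not given: they have to be found in the camera images.
- instrument: Scanner unit, about 5 kg. Base plate 220 (x) x 200 (y) x 24 mm, underside 26 mm above the table, on three feet: one at the front, two at the back (x = +-88, y = +75 mm). White column, 172 mm high, set 65 mm or more back from the front edge. Origin: table level under the plate's centre. Front edge at y = -100 mm, -y pointing out towards the bar; x along it, z up.
- front_foot (a point): Centre of the underside of the single front foot (round pad 28 mm across), at (0, -65, 0) mm in the instrument's frame; 0 mm above the table at first, about 6 mm when it stands on the thick shim, about 12 mm when the bar is parked under the hold-down.
- pry_point (a point): Point on the plate's lower front edge where the bar goes under: (70, -100, 26) mm in the instrument's frame, straight ahead of the fulcrum. The edge presses down with about 20 N.
- fulcrum: Fulcrum bolted to the table: steel block 72 x 36 x 18 mm with a round brass bar (radius 10 mm, parallel to the instrument's front edge) along its top. Crest 28 mm above the table, about 60 mm in front of the plate's edge, reaching from x = -16 to +52 mm. Origin: table level under the crest, on the bar's working line; x along the crest.
- hold_down: Hold-down fixed to the table: post (70 mm along +x, 51 mm high) with a flat black arm 85 mm long, 18 wide, 10 thick, tip yellow, underside 33 mm above the table; the pressed-down bar swings in under it and presses up on it with some 15 N. Origin: table level below the arm's tip; +x from tip to post. About 95 mm beyond the fulcrum, 22 mm to the instrument's +x side of the bar's line.
- pry_bar: Straight steel pry bar 275 x 18 x 10 mm, 0.36 kg, with a red grip zone; the last 50 mm taper to a 4 mm thick chisel end. Starts lying over the fulcrum, handle end on the table, chisel end 30 to 45 mm short of the plate. Origin: middle of its underside; x along it to the chisel end (+137.5 mm), z up. Goes 25 mm under the plate; the hand tilts with it (0.2 rad handle-up going in, 0.1 down pressed).
- bar_tip (a point): Middle of the chisel end's tip, at (137.5, 0, 5) mm in the bar's frame.
- bar_grip (a point): Middle of the red grip zone where the fingers take the bar across its 18 mm width, at (-97.5, 0, 5) mm in the bar's frame, i.e. 235 mm from the tip and 40 mm from the handle end.
- shim: Thick shim: aluminium plate 120 (x) x 56 (y) x 6 mm, 0.14 kg, with an upright orange handle block 30 (x) x 14 (y) x 34 mm on top, centred 44 mm from the middle towards -x. Origin: centre of the plate's underside. +x points to the free end, which goes under the foot first.
- shim_grip (a point): Middle of the orange handle block: (-44, 0, 24) mm in the thick shim's frame; the block is 14 mm wide along y, its top 40 mm above the table. With the free end 60 mm inside the front edge the handle's centre is still 44 mm outside it.
- thin_shim: The thin shim, to be left alone: like the thick one but the plate is 3 mm thick and the handle is blue. Origin and axes as for the thick shim. The two change places from start to start.
- jog_box: White jog controller 75 x 115 x 32 mm with a small black joystick, lying on the table; leave alone. Origin: centre of its underside.
- lens_mount: Black lens mount on a short post, 64 mm high, 36 mm across; leave alone. Origin: centre of its underside.
- ball_driver: Red-handled driver 170 mm long lying on the table; leave alone. Origin near its middle, on the table.
- sample_jar: Small jar with a blue cap, 52 mm across, 60 mm high; leave alone. Origin: centre of its underside.
- ref_weight: Brass reference weight 60 mm across, 54 mm high; leave alone. Origin: centre of its underside.
Mind the look-alikes: they are no part of the job. What is shaped like the shim but brown is not meant. Leave any turquoise look-alike of the hold_down alone.

How it is judged:
By the outcome, as a careful person would: the job done as asked, in the order asked, and still so for the second after the job is handed in, with the robot touching nothing.
It also fails if it takes over 72 s, if anything falls off the work surface, if the arm or the gripper's body presses on something with over 40 N, if the wrist force passes 120 N, or if a joint passes its speed limit or range.

### The arm

A 6-joint arm with a two-finger parallel gripper is mounted at the origin on the work surface. World frame = base frame: x ahead of the robot, y to its left, z up, the work surface at z = 0. Lengths are in m, angles in degrees, forces in N, time in s.
With the tool pointing down it reaches from about 0.3 to 0.75 m from the base axis. Payload 8.5 kg.
Tool frame: the origin (TCP) lies midway between the tips of the shut fingers; the grasp point (between the pads) lies 19 mm behind it; z points along the fingers, y is the line along which they close (so a half turn about z gives the same grasp; the last joint's range is limited). The gripper opens to 85 mm and grips with 20 to 120 N. Pads are 22 mm wide; open, the fingers measure 114 mm over their backs; the gripper's body (76 mm by 85 mm) begins 54 mm behind the grasp point. The pads swing forward as they close: fully open they stand 13 mm farther back than shut.
Start: joints at [-77.424, 21.807, 74.336, -0, 83.858, -12.336], TCP at [0.232, -0.499, 0.231] pointing down, gripper open.
Joint ranges: [-178.18, 178.18], [-50.72, 133.34], [12.68, 142.11], [-81.47, 261.47], [9.98, 163.14], [-165.26, 165.26]. Speed limits (degrees/s): [136.94, 136.94, 180, 180, 180, 180].

### API

Orientations are given as a 3x3 rotation matrix whose columns are the frame's x, y, z axes.
In Python, from rig import monitor, optics, close_job, models gives the robot as it stands.
- The arm moves only by the tool step_arm, never from a script. Its arguments are lists of equal length, an entry for each row: "fingers": the closure, from -1 (fully open) to 1 (shut); "travel": the shift along the tool's x, y, z scaled (see below), a list of three; "twist": the turn about the tool's z scaled (see below). In form: {"fingers": [fingers, ...], "travel": [[tx, ty, tz], ...], "twist": [twist, ...]}. A call has 1 to 10 rows; each row shifts and turns the commanded pose from where the row before left it, along the tool's axes as they then stand; what a row does not reach is not made up. The controller multiplies each number of a shift by 100 mm and each number of a turn by pi rad. A row lasts 1/8 s, in which the tool goes at most 62.5 mm and 10.7 degrees, less where a joint would pass 70% of its speed; a pose out of reach is approached as far as the arm can. A call with a number of a shift or a turn outside -1 to 1 is refused whole. A call with a gripper value outside its range is refused whole. The fingers move at their own pace and stop on an object; "force" is the grip in N (left out, the last holds). Time passes only in rows, so rows that do not move let the fingers close. It gives the time, the measured TCP pose, the force, the opening and the grip force at its end, in the units of the state.
- monitor.observe(): the state, without advancing time (a new reading comes with each control period).
- optics.get_image(name): name is "scene" or "top"; returns (picture, depth): 420x560x3 uint8, blue, green, red; 420x560 float32, m along the optical axis (not along the pixel's ray), 0 where there is no reading.
- optics.get_calibration(name): a dict with "vertical_fov" (degrees; the focal length in pixels is half the picture's height over the tangent of half this angle, whatever the lens; pixels are square), "cx", "cy" (the principal point, pixels), "world_from_camera" (4x4, takes a point from camera to world coordinates). Camera axes: x right, y up, looking along -z (the intrinsics and any distortion apply to the point x, -y, -z); pixel columns grow to the right and rows downward; lengths in m; the calibration is good to about 2 mm. A picture is of the moment at which its call begins. get_calibration takes no time and is no camera call.
- close_job(): hands the job in; it is judged then, once.
Trained networks look in the newest picture that a camera, given by its name, has taken for a name from the list of things; names that differ only in an ending like _2 or _b are one class to them, and where a whole thing is asked for, a point or a joint stands for the part that bears it (a point fixed in the world has none). Each returns a list of dicts, best first, with "confidence" (0 to 1); they miss things now and then, are a little off and sometimes report something else, mostly with a low value. They report only what shows in the picture. A call takes as long as a camera call. They do not tell look-alikes from the thing itself.
- models.trace(camera, query): "mask" (420x560 bool, what is visible of it) and "point" ([column, row] in pixels, amid what is visible of it).
- models.landmark_of(camera, query): "point" ([column, row] in pixels: a listed point, or the origin of a listed thing).
The state is a dict: "time_s": time; "q": joint angles; "qvel": joint speeds; "joint_efforts": joint torques, N m; "position": TCP position; "tool_rot": TCP orientation; "ft_force": force on the tool from outside, world axes, zero at the start; "wrist_torque": the same for the moment, N m; "grip_width": finger opening in m; "gripper_force": force on a finger pad.
Only numpy, scipy, OpenCV 4.12 (cv2) and the standard library are available. Lean on these libraries where they do the work, as an engineer would, in place of code of your own. Each camera call takes 0.05 s, during which the arm holds its last target. There are 200 camera calls.

## Working session

There is one attempt and no reset: what is moved stays moved. The work goes in short steps, Python scripts to look and compute and a tool call to move; the robot and the scene stay as the last step left them, time stands still between calls to the robot, and variables do not carry over. Pictures are saved under pics/ and viewed, at most 12 in all, crops included, and the job is handed in when it is done.

Besides the shell and the picture viewer there is one more tool, called after ">>>" as a command line: name --pt "numbers of a row" for each row, then --argument value for the rest. step_arm: Moves the arm, as the interface text tells. Its arguments: {"type":"object","properties":{"fingers":{"type":"array","items":{"type":"number"}},"travel":{"type":"array","items":{"type":"array","items":{"type":"number"}}},"twist":{"type":"array","items":{"type":"number"}},"force":{"type":"number"}},"required":["fingers","travel","twist"]}

```bash
mkdir -p pics; ls; python3 - <<'E'
from rig import monitor, optics
import cv2,numpy as np
for n in ("scene","top"):
    p,d=optics.get_image(n); cv2.imwrite(f"pics/{n}0.png",p); np.save(f"pics/{n}0.npy",d)
    c=optics.get_calibration(n); print(n,c)
s=monitor.observe(); print(s)
E
```

```text
pics
scene {'vertical_fov': 44.44356650844493, 'cx': 276.8510784460802, 'cy': 206.13377735649053, 'world_from_camera': array([[-0.84835192, -0.39514522,  0.35236243,  1.03007176],
       [ 0.52910501, -0.60936622,  0.59052578,  0.74067117],
       [-0.01862568,  0.6874104 ,  0.72603032,  1.089471  ],
       [ 0.        ,  0.        ,  0.        ,  1.        ]])}
top {'vertical_fov': 49.92175456403918, 'cx': 285.62410391483536, 'cy': 211.73351135595362, 'world_from_camera': array([[-7.05788164e-02,  9.76423167e-01, -2.04001054e-01,
         2.54188243e-01],
       [-9.97506198e-01, -6.91131946e-02,  1.43091539e-02,
        -9.54476556e-02],
       [-1.27375201e-04,  2.04502239e-01,  9.78866088e-01,
         1.36696823e+00],
       [ 0.00000000e+00,  0.00000000e+00,  0.00000000e+00,
         1.00000000e+00]])}
{'time_s': 0.1, 'q': array([-7.74245087e+01,  2.18357651e+01,  7.43768242e+01,  3.59717942e-04,
        8.38564598e+01, -1.23370568e+01]), 'qvel': array([-0.11449517, -0.07906857, -0.08748333, -0.0590251 ,  0.03457646,
       -0.06665548]), 'joint_efforts': array([ 3.31892828e-03, -4.49221909e+01, -2.31656474e+01, -1.81626292e-04,
        3.73336690e-03,  2.63348954e-05]), 'position': array([ 0.23161367, -0.49858888,  0.23080742]), 'tool_rot': array([[ 9.06952102e-01,  4.21233687e-01, -2.56296147e-04],
       [ 4.21233683e-01, -9.06951376e-01,  1.17758137e-03],
       [ 2.63588798e-04, -1.17597046e-03, -9.99999274e-01]]), 'ft_force': array([0.59278629, 0.80781998, 0.09250661]), 'wrist_torque': array([-0.01854426, -0.02750012, -0.03402871]), 'gripper_force': 0.0, 'grip_width': 0.08542814372249861}
```

View pics/scene0.png

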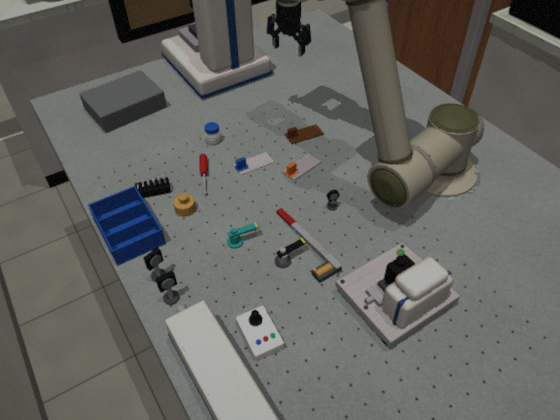

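View pics/top0.png

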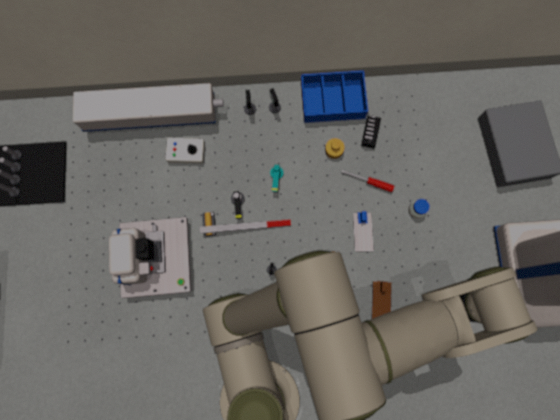

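```bash
cat > h.py <<'E'
import numpy as np, cv2
from rig import monitor, optics, models
def cam(n):
    c=optics.get_calibration(n); f=210/np.tan(np.radians(c["vertical_fov"])/2); return c,f
def ray(n,p):
    c,f=cam(n); p=np.atleast_2d(np.asarray(p,float))
    d=np.c_[(p[:,0]-c["cx"])/f,-(p[:,1]-c["cy"])/f,-np.ones(len(p))]
    T=c["world_from_camera"]; return T[:3,3],d@T[:3,:3].T
def atz(n,p,z):
    o,d=ray(n,p); return o+d*((z-o[2])/d[:,2])[:,None]
def atd(n,p,D):
    o,d=ray(n,p); p=np.atleast_2d(p).astype(int); return o+d*D[p[:,1],p[:,0]][:,None]
def cloud(n,m,D):
    r,c=np.nonzero(m&(D>0)); return atd(n,np.c_[c,r],D)
E
python3 - <<'E'
from h import *
np.set_printoptions(precision=4,suppress=True)
Zp=dict(pry_point=.026,bar_tip=.034,bar_grip=.02,shim_grip=.024,front_foot=0)
for n in ("scene","top"):
    p,D=optics.get_image(n)
    for q in "instrument pry_point fulcrum hold_down pry_bar bar_tip bar_grip shim shim_grip thin_shim lens_mount".split():
        for r in models.landmark_of(n,q)[:3]:
            print(n,q,round(r["confidence"],2),np.round(r["point"],1),atz(n,r["point"],Zp.get(q,0))[0])
E
```

```text
scene instrument 0.62 [393.8 298. ] [0.4238 0.2793 0.    ]
scene pry_point 0.96 [349.6 279.1] [0.4942 0.1883 0.026 ]
scene hold_down 0.81 [303.7 247.3] [0.5216 0.0245 0.    ]
scene hold_down 0.61 [258.4 234.4] [ 0.6015 -0.0816  0.    ]
scene pry_bar 0.68 [310.2 237.2] [0.4866 0.0047 0.    ]
scene bar_tip 0.61 [340.6 265.7] [0.4922 0.1472 0.034 ]
scene bar_grip 0.61 [287.  218.9] [ 0.5132 -0.072   0.02  ]
scene shim 0.95 [305.3 137.5] [ 0.2548 -0.3614  0.    ]
scene shim 0.86 [300.1 168.2] [ 0.3535 -0.2447  0.    ]
scene shim 0.62 [258.5 335. ] [0.7594 0.1865 0.    ]
scene shim_grip 0.72 [335.9 205.5] [ 0.3704 -0.0365  0.024 ]
scene shim_grip 0.64 [289.5 167.2] [ 0.3931 -0.2446  0.024 ]
scene shim_grip 0.59 [290.4 133.8] [ 0.302  -0.3798  0.024 ]
scene thin_shim 0.65 [253.8 163.4] [ 0.4639 -0.3437  0.    ]
scene thin_shim 0.44 [392.9 298.1] [0.4259 0.2784 0.    ]
scene thin_shim 0.37 [212.5 138.9] [ 0.5181 -0.5253  0.    ]
scene lens_mount 0.77 [333.  206.3] [ 0.3645 -0.056   0.    ]
top instrument 0.9 [157.7 258.8] [0.4211 0.2814 0.    ]
top pry_point 0.79 [186.1 234. ] [0.4866 0.1882 0.026 ]
top fulcrum 0.65 [208.3 226.7] [0.509 0.125 0.   ]
top hold_down 0.71 [271.5 197.9] [ 0.5861 -0.0746  0.    ]
top hold_down 0.6 [240.5 221.2] [0.5192 0.0254 0.    ]
top pry_bar 0.71 [247.7 227.1] [0.4992 0.0042 0.    ]
top bar_tip 0.98 [197.7 226.9] [0.5043 0.1512 0.034 ]
top bar_tip 0.74 [186.9 230.3] [0.4962 0.1838 0.034 ]
top bar_grip 0.73 [278.9 223.1] [ 0.5012 -0.0923  0.02  ]
top shim 0.97 [382.1 298.3] [ 0.2563 -0.3833  0.    ]
top shim 0.34 [157.2 256. ] [0.4297 0.2828 0.    ]
top shim_grip 0.82 [382.9 286.1] [ 0.2911 -0.3846  0.024 ]
top lens_mount 0.47 [271.4 270.4] [ 0.3619 -0.0599  0.    ]
```

```bash
python3 - <<'E'
from h import *
np.set_printoptions(precision=4,suppress=True)
rect=lambda P:cv2.minAreaRect((P[:,:2]*1000).astype(np.float32))
ims={n:(cv2.imread(f"pics/{n}0.png"),np.load(f"pics/{n}0.npy")) for n in("scene","top")}
A={}
for n,(p,D) in ims.items():
    P=cloud(n,np.ones(D.shape,bool),D); A[n]=P
    T=P[(abs(P[:,0]-.45)<.3)&(abs(P[:,1])<.4)&(abs(P[:,2])<.012)]; print(n,"table z",np.median(T[:,2]))
    M=P[(abs(P[:,0]-.42)<.17)&(abs(P[:,1]-.28)<.16)&(abs(P[:,2]-.05)<.006)]; print(" plate",len(M),rect(M),np.median(M[:,2]))
    r=optics.get_image(n)
    for q in("pry_bar","fulcrum","hold_down","shim"):
        for t in models.trace(n,q)[:3]:
            C=cloud(n,t["mask"],D)
            print(" ",q,round(t["confidence"],2),np.round(t["point"]),t["mask"].sum(),[np.round(v,1) for v in rect(C)], np.percentile(C[:,2],[5,50,95]))
p,D=ims["scene"]
cv2.imwrite("pics/c1.png",cv2.resize(p[110:290,220:390],None,fx=3.3,fy=3.3,interpolation=cv2.INTER_CUBIC))
E
```

```text
scene table z 0.0010697387206348719
 plate 2820 ((430.1466064453125, 283.3426513671875), (222.14476013183594, 201.27955627441406), 1.1095333099365234) 0.050751238451628655
  pry_bar 0.87 [308. 238.] 603 [array([505.4,  10.9]), array([ 23.2, 277.1]), np.float64(2.1)] [0.0105 0.0254 0.0375]
  fulcrum 0.52 [328. 271.] 316 [array([522.3, 128.8]), array([39.3, 72.6]), np.float64(88.8)] [0.0057 0.0199 0.0297]
  hold_down 0.92 [239. 233.] 347 [array([646.7, -89.1]), array([41.4, 90.4]), np.float64(88.8)] [0.0049 0.0394 0.0487]
  hold_down 0.56 [285. 256.] 377 [array([575.8,  26.7]), array([88. , 49.2]), np.float64(13.0)] [0.0046 0.0384 0.0496]
  shim 0.74 [298. 165.] 512 [array([ 351. , -245.1]), array([126. ,  59.4]), np.float64(11.1)] [0.0024 0.0076 0.0394]
  shim 0.57 [304. 134.] 500 [array([ 251.2, -384.7]), array([ 95.6, 125.1]), np.float64(77.3)] [0.0007 0.0074 0.0398]
top table z 0.00044953795994662205
 plate 2793 ((423.9543762207031, 279.79254150390625), (220.8524932861328, 200.81411743164062), 1.3685187101364136) 0.05016617469702145
  pry_bar 0.64 [246. 230.] 535 [array([500.6,   7.7]), array([ 19.9, 268.7]), np.float64(1.8)] [0.0114 0.0245 0.0363]
  fulcrum 0.7 [207. 220.] 245 [array([515.5, 125.1]), array([72.7, 42.5]), np.float64(0.1)] [0.0026 0.0221 0.0336]
  fulcrum 0.32 [275. 270.] 58 [array([364.8, -60.8]), array([21.4, 24.2]), np.float64(38.5)] [0.0189 0.0584 0.0665]
  hold_down 0.62 [241. 200.] 211 [array([564.4,  25.9]), array([82.9, 35.2]), np.float64(9.1)] [0.0041 0.0425 0.051 ]
  hold_down 0.61 [273. 176.] 256 [array([644.1, -94.1]), array([41.1, 97.1]), np.float64(86.0)] [0.0005 0.0412 0.0494]
  shim 0.75 [384. 292.] 567 [array([ 254.8, -379.6]), array([ 54.2, 102.9]), np.float64(81.4)] [0.0025 0.0074 0.0401]
  shim 0.34 [363. 230.] 684 [array([ 462.3, -346.5]), array([ 57.8, 119.1]), np.float64(87.1)] [-0.0011  0.0037  0.0362]
```

View pics/c1.png

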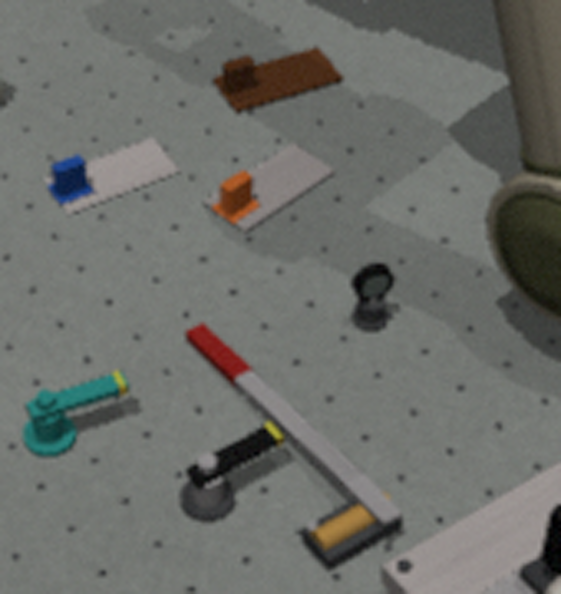

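>>> step_arm --fingers '[0,0,0,0,0,0,0]' --pt "0 0 0" --pt "0 0 0" --pt "0 0 0" --pt "0 0 0" --pt "0 0 0" --pt "0 0 0" --pt "0 0 0" --twist '[-0.0532,-0.0532,-0.0532,-0.0532,-0.0532,-0.0532,-0.0532]' --force 30

```text
time_s: 2.68
position: [0.2317, -0.4988, 0.2313]
tool_rot: [[-0.039, 0.999, -0.0], [0.999, 0.039, 0.0], [0.0, -0.0, -1.0]]
ft_force: [-0.3, -0.3, 0.3]
grip_width: 0.0428
gripper_force: 0.0
```

>>> step_arm --fingers '[0,0,0,0,0,0,0,0,0,0]' --pt "0.4 0.288 0.1" --pt "0.4 0.288 0.1" --pt "0.4 0.288 0.1" --pt "0.4 0.288 0.1" --pt "0.4 0.288 0.1" --pt "0.4 0.288 0.1" --pt "0.4 0.288 0.1" --pt "0.4 0.288 0.1" --pt "0.4 0.288 0.1" --pt "0.4 0.288 0.1" --twist '[0,0,0,0,0,0,0,0,0,0]'

```text
time_s: 3.92
position: [0.5068, -0.0879, 0.1311]
tool_rot: [[-0.034, 0.999, 0.0], [0.999, 0.034, -0.0], [-0.0, 0.0, -1.0]]
ft_force: [0.7, -1.0, -0.0]
grip_width: 0.0428
gripper_force: 0.0
```

>>> step_arm --fingers '[0]' --pt "0 0 0" --twist '[0]'

```text
time_s: 4.05
position: [0.5067, -0.0868, 0.1306]
tool_rot: [[-0.038, 0.999, -0.001], [0.999, 0.038, 0.001], [0.001, -0.001, -1.0]]
ft_force: [-0.9, -0.3, 0.4]
grip_width: 0.0427
gripper_force: 0.0
```

```bash
python3 - <<'E'
from h import *
np.set_printoptions(precision=4,suppress=True)
out=[]
for n in("scene","top"):
    p,D=optics.get_image(n); np.save(f"pics/{n}1.npy",D); cv2.imwrite(f"pics/{n}1.png",p)
    T=np.linalg.inv(optics.get_calibration(n)["world_from_camera"]); c,f=cam(n)
    s=monitor.observe(); R=s["tool_rot"];t=s["position"]
    for y in(.0214,-.0214):
        q=T[:3,:3]@(t+R@[0,y,-.006])+T[:3,3]; u=(c["cx"]+f*q[0]/-q[2],c["cy"]-f*q[1]/-q[2]); print(n,u); cv2.circle(p,(int(round(u[0])),int(round(u[1]))),0,(0,255,0),-1)
    out.append(cv2.resize(p[150:280,210:340],None,fx=3,fy=3,interpolation=cv2.INTER_NEAREST))
cv2.imwrite("pics/c2.png",np.hstack(out))
P=cloud("scene",np.ones(D.shape,bool),np.load("pics/scene1.npy"))
Q=P[(abs(P[:,0]-.507)<.1)&(abs(P[:,1]+.087)<.06)&(P[:,2]>.11)&(P[:,2]<.16)]
print("fingers scene",len(Q),Q.min(0),Q.max(0))
P=cloud("top",np.ones(D.shape,bool),D)
# shim from top
r=models.landmark_of("top","shim"); print([(x["confidence"],x["point"],atz("top",x["point"],0)[0]) for x in r])
for t in models.trace("top","shim")[:3]:
    C=cloud("top",t["mask"],D); print(np.round(t["point"]),t["confidence"],[np.round(v,1) for v in cv2.minAreaRect((C[:,:2]*1000).astype(np.float32))])
E
```

```text
scene (np.float64(279.0604094031043), np.float64(187.785665472727))
scene (np.float64(292.3029337937468), np.float64(181.3107735762897))
top (np.float64(276.2840540343203), np.float64(206.4649959855687))
top (np.float64(277.84622346820424), np.float64(221.45700520268252))
fingers scene 95 [ 0.4722 -0.0983  0.131 ] [ 0.5462 -0.0717  0.16  ]
[(0.86, [383.1, 300.3], array([ 0.2503, -0.3855,  0.    ])), (0.7, [336.2, 271.7], array([ 0.3443, -0.2543,  0.    ]))]
[335. 269.] 0.68 [array([ 346.1, -249.6]), array([121.8,  56.9]), np.float64(11.1)]
[384. 298.] 0.63 [array([ 247.3, -378.6]), array([ 56.6, 119.5]), np.float64(81.7)]
```

View pics/c2.png

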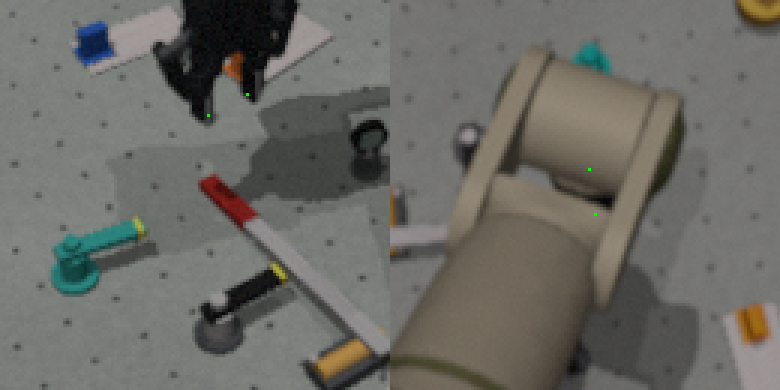

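>>> step_arm --fingers '[0,0,0,0,0,1,1,1,1,1]' --pt "0 0 0.4" --pt "0 0 0.4" --pt "0 0 0.35" --pt "0 0 0.12" --pt "0 0 0" --pt "0 0 0" --pt "0 0 0" --pt "0 0 0" --pt "0 0 0" --pt "0 0 0" --twist '[0,0,0,0,0,0,0,0,0,0]' --force 30

```text
time_s: 5.5
position: [0.5066, -0.0897, 0.0056]
tool_rot: [[-0.034, 0.999, 0.002], [0.999, 0.034, -0.001], [-0.001, 0.002, -1.0]]
ft_force: [-0.7, -0.3, 7.2]
grip_width: 0.017
gripper_force: 31.7
```

>>> step_arm --fingers '[1,1,1,1,1,1,1,1]' --pt "0 0 -0.1" --pt "0 0 -0.1" --pt "0 0 -0.1" --pt "0 0 -0.1" --pt "0 0 -0.1" --pt "0 0 -0.1" --pt "0 0 -0.1" --pt "0 0 0" --twist '[0,0,0,0,0,0,0,0]'

```text
time_s: 6.5
position: [0.5063, -0.0895, 0.0751]
tool_rot: [[-0.034, 0.999, 0.001], [0.999, 0.034, -0.001], [-0.001, 0.001, -1.0]]
ft_force: [0.3, 0.5, -2.6]
grip_width: 0.0165
gripper_force: 29.5
```

```bash
cat >> h.py <<'E'
OFF={"scene":np.array([-.0025,-.0018,0]),"top":np.array([.0025,.0018,0])}
def barfit(n):
    """bar axis points from mask+depth: fit line; returns tip-side/handle-side ends and pitch (handle-up +)"""
    p,D=optics.get_image(n); t=models.trace(n,"pry_bar")
    if not t: return None,p,D
    m=cv2.erode(t[0]["mask"].astype(np.uint8),np.ones((3,3)))>0
    C=cloud(n,m,D)+OFF[n]
    l=cv2.fitLine(C.astype(np.float32),cv2.DIST_HUBER,0,.001,.001).ravel(); d=l[:3]*np.sign(l[1]); s=(C-l[3:])@d
    return (l[3:]+d*np.percentile(s,1),l[3:]+d*np.percentile(s,99),-np.arcsin(d[2]),np.arctan2(d[1],d[0])),p,D
E
python3 - <<'E'
from h import *
np.set_printoptions(precision=4,suppress=True)
for n in("scene","top"):
    b,p,D=barfit(n); print(n,b)
    if n=="scene": cv2.imwrite("pics/c3.png",cv2.resize(p[160:330,240:430],None,fx=3,fy=3,interpolation=cv2.INTER_CUBIC))
E
```

```text
scene (array([ 0.5089, -0.0812,  0.0808]), array([0.5008, 0.1365, 0.0327]), np.float32(0.21752642), np.float32(1.6076819))
top (array([0.5013, 0.0506, 0.053 ]), array([0.4982, 0.1372, 0.0313]), np.float32(0.245378), np.float32(1.6068199))
```

View pics/c3.png

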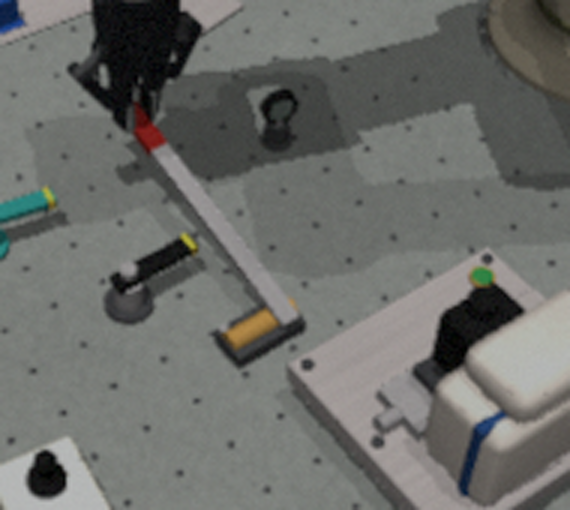

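>>> step_arm --fingers '[1,1,1,1,1]' --pt "0.08 0 0.018" --pt "0.08 0 0.018" --pt "0.08 0 0.018" --pt "0.08 0 0.018" --pt "0.05 0 0.01" --twist '[0,0,0,0,0]'

```text
time_s: 7.32
position: [0.5046, -0.0516, 0.066]
tool_rot: [[-0.034, 0.999, -0.0], [0.999, 0.034, 0.0], [0.0, -0.0, -1.0]]
ft_force: [0.8, -0.1, -2.7]
grip_width: 0.0173
gripper_force: 29.6
```

```bash
python3 - <<'E'
from h import *
np.set_printoptions(precision=4,suppress=True)
for n in("scene","top"):
    b,p,D=barfit(n); print(n,b)
E
```

```text
scene (array([ 0.5066, -0.0481,  0.0736]), array([0.4993, 0.1657, 0.0295]), np.float32(0.20311078), np.float32(1.6049393))
top (array([0.4993, 0.0911, 0.0462]), array([0.4977, 0.1732, 0.0266]), np.float32(0.23453839), np.float32(1.5905322))
```

>>> step_arm --fingers '[1,1,1,1,1,1]' --pt "0 0 -0.05" --pt "0.07 0 0.016" --pt "0.08 0 0.018" --pt "0.08 0 0.018" --pt "0.07 0 0.016" --pt "0 0 0" --twist '[0,0,0,0,0,0]'

```text
time_s: 8.28
position: [0.5035, -0.0216, 0.0641]
tool_rot: [[-0.035, 0.999, -0.001], [0.999, 0.035, 0.0], [0.0, -0.001, -1.0]]
ft_force: [-0.0, -0.0, -2.7]
grip_width: 0.0168
gripper_force: 29.5
```

```bash
python3 - <<'E'
from h import *
np.set_printoptions(precision=4,suppress=True)
for n in("scene","top"):
    b,p,D=barfit(n); print(n,b)
    t=models.trace(n,"instrument"); P=cloud(n,np.ones(D.shape,bool),D)+OFF[n]
    M=P[(abs(P[:,0]-.42)<.17)&(abs(P[:,1]-.28)<.16)&(abs(P[:,2]-.05)<.006)]; print(cv2.minAreaRect((M[:,:2]*1000).astype(np.float32)))
E
```

```text
scene (array([ 0.5043, -0.0191,  0.0702]), array([0.4999, 0.1669, 0.0292]), np.float32(0.21736464), np.float32(1.5944902))
((425.5509033203125, 281.1964111328125), (224.56338500976562, 202.53363037109375), 1.2466461658477783)
top (array([0.4992, 0.1278, 0.0378]), array([0.497 , 0.1798, 0.0243]), np.float32(0.2537887), np.float32(1.6129103))
((471.2450866699219, 282.95147705078125), (131.1072540283203, 200.65074157714844), 1.3016480207443237)
```

>>> step_arm --fingers '[1,1,1,1,1,1,1,1,1,1]' --pt "-0.01 0 0.06" --pt "-0.01 0 0.06" --pt "-0.01 0 0.06" --pt "-0.01 0 0.05" --pt "0 0 0.05" --pt "0 0 0.05" --pt "0 0 0.05" --pt "0 0 0.05" --pt "0 0 0.05" --pt "0 0 0" --twist '[0,0,0,0,0,0,0,0,0,0]' --force 40

```text
time_s: 9.82
position: [0.5055, -0.0283, 0.0173]
tool_rot: [[-0.034, 0.999, 0.004], [0.999, 0.034, -0.003], [-0.003, 0.004, -1.0]]
ft_force: [-1.4, -9.5, 11.4]
grip_width: 0.0164
gripper_force: 48.5
```

```bash
python3 - <<'E'
from h import *
np.set_printoptions(precision=4,suppress=True)
for n in("scene","top"):
    b,p,D=barfit(n); print(n,b)
    P=cloud(n,np.ones(D.shape,bool),D)+OFF[n]
    M=P[(abs(P[:,0]-.42)<.17)&(abs(P[:,1]-.28)<.16)&(abs(P[:,2]-.055)<.015)]; print(cv2.minAreaRect((M[:,:2]*1000).astype(np.float32)))
    F=M[(M[:,1]<.195)&(abs(M[:,0]-.43)<.08)]; print("front top z",np.percentile(F[:,2],[20,50,80]))
    for t in models.landmark_of(n,"hold_down"): print(t["confidence"],t["point"],atz(n,t["point"],0)+OFF[n])
    if n=="scene": cv2.imwrite("pics/c4.png",cv2.resize(p[160:330,240:430],None,fx=3,fy=3,interpolation=cv2.INTER_CUBIC))
E
```

```text
scene (array([ 0.5075, -0.0263,  0.0267]), array([0.4999, 0.1686, 0.0425]), np.float32(-0.08041383), np.float32(1.6097265))
((426.26287841796875, 255.2727813720703), (224.2703399658203, 263.2934875488281), 0.20633986592292786)
front top z [0.0422 0.0653 0.0677]
0.75 [302.4, 249.3] [[0.5259 0.0265 0.    ]]
0.68 [257.6, 234.5] [[ 0.6011 -0.0843  0.    ]]
top (array([0.5   , 0.1131, 0.0371]), array([0.4954, 0.1839, 0.0421]), np.float32(-0.070447564), np.float32(1.6346636))
((426.8568115234375, 252.75613403320312), (220.30850219726562, 265.72381591796875), 1.2420905828475952)
front top z [0.0415 0.0451 0.0642]
0.56 [272.4, 195.7] [[ 0.5954 -0.0761  0.    ]]
```

View pics/c4.png

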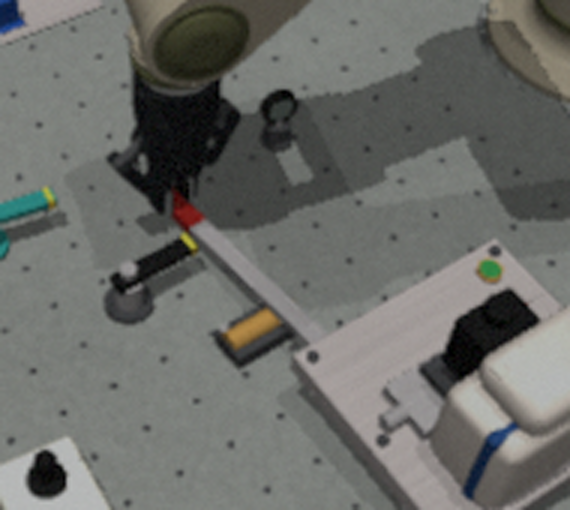

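>>> step_arm --fingers '[1,1]' --pt "0 0 0.03" --pt "0 0 0.01" --twist '[0,0]' --force 50

```text
time_s: 10.38
position: [0.5056, -0.0281, 0.0136]
tool_rot: [[-0.034, 0.999, 0.005], [0.999, 0.034, -0.003], [-0.003, 0.005, -1.0]]
ft_force: [-0.1, -7.5, 12.0]
grip_width: 0.0162
gripper_force: 49.1
```

>>> step_arm --fingers '[1,1,1,1,1,1,1,1,1]' --pt "0.001 0.059 0" --pt "0.001 0.059 0" --pt "0.001 0.059 0" --pt "0.001 0.059 0" --pt "0.001 0.059 0" --pt "0.001 0.059 0" --pt "0.001 0.059 0" --pt "0.001 0.059 0" --pt "0 0 0" --twist '[-0.008,-0.008,-0.008,-0.008,-0.008,-0.008,-0.008,-0.008,0]'

```text
time_s: 11.5
position: [0.5501, -0.0208, 0.0127]
tool_rot: [[-0.235, 0.972, -0.001], [0.972, 0.235, -0.002], [-0.002, -0.002, -1.0]]
ft_force: [-6.1, -5.1, 9.1]
grip_width: 0.0166
gripper_force: 51.6
```

```bash
python3 - <<'E'
from h import *
np.set_printoptions(precision=4,suppress=True)
for n in("scene","top"):
    b,p,D=barfit(n); print(n,b)
    P=cloud(n,np.ones(D.shape,bool),D)+OFF[n]
    M=P[(abs(P[:,0]-.42)<.17)&(abs(P[:,1]-.28)<.12)&(abs(P[:,2]-.055)<.015)]; print(cv2.minAreaRect((M[:,:2]*1000).astype(np.float32)))
    if n=="scene": cv2.imwrite("pics/c5.png",cv2.resize(p[160:330,240:430],None,fx=3,fy=3,interpolation=cv2.INTER_CUBIC))
E
```

```text
scene (array([ 0.5507, -0.0113,  0.0235]), array([0.4978, 0.1685, 0.0433]), np.float32(-0.10526531), np.float32(1.8569247))
((422.2354431152344, 273.54638671875), (225.87835693359375, 223.72840881347656), 89.80670928955078)
top (array([0.5272, 0.1925, 0.0691]), array([0.321 , 0.3791, 0.0493]), np.float32(0.07099711), np.float32(2.4059227))
((421.58941650390625, 273.10247802734375), (203.06576538085938, 240.2123565673828), 82.08846282958984)
```

View pics/c5.png

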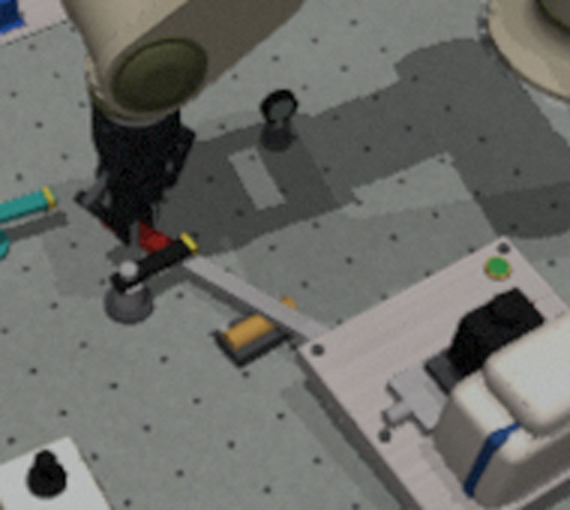

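>>> step_arm --fingers '[1,1,1,1,1,1]' --pt "0 0.04 0" --pt "0 0.03 0" --pt "0 0 -0.015" --pt "0 0 -0.015" --pt "0 0 -0.015" --pt "0 0 0" --twist '[-0.005,-0.005,0,0,0,0]'

```text
time_s: 12.45
position: [0.5567, -0.0192, 0.0171]
tool_rot: [[-0.266, 0.964, -0.001], [0.964, 0.266, -0.002], [-0.002, -0.002, -1.0]]
ft_force: [-5.0, -6.4, 5.6]
grip_width: 0.0164
gripper_force: 52.2
```

>>> step_arm --fingers '[1,1,1]' --pt "0 0 -0.015" --pt "0 0 -0.015" --pt "0 0 0" --twist '[0,0,0]'

```text
time_s: 12.82
position: [0.5569, -0.0193, 0.0201]
tool_rot: [[-0.266, 0.964, -0.001], [0.964, 0.266, -0.002], [-0.002, -0.001, -1.0]]
ft_force: [-5.2, -6.2, 6.9]
grip_width: 0.0166
gripper_force: 52.3
```

>>> step_arm --fingers '[1,1]' --pt "0 0 -0.015" --pt "0 0 0" --twist '[0,0]'

```text
time_s: 13.08
position: [0.5568, -0.0193, 0.0213]
tool_rot: [[-0.266, 0.964, -0.001], [0.964, 0.266, -0.002], [-0.002, -0.002, -1.0]]
ft_force: [-4.0, -6.7, 3.1]
grip_width: 0.0165
gripper_force: 51.8
```

>>> step_arm --fingers '[0.4,0.1,0,0,0,0,0,0]' --pt "0 0 0" --pt "0 0 0" --pt "0 0 0" --pt "0 0 0" --pt "0 0 -0.3" --pt "0 0 -0.4" --pt "0 0 -0.4" --pt "0 0 0" --twist '[0,0,0,0,0,0,0,0]'

```text
time_s: 14.08
position: [0.5586, -0.0183, 0.1342]
tool_rot: [[-0.263, 0.965, 0.006], [0.965, 0.263, -0.001], [-0.003, 0.005, -1.0]]
ft_force: [0.5, 0.1, -0.3]
grip_width: 0.0425
gripper_force: 0.0
```

```bash
python3 - <<'E'
from h import *
np.set_printoptions(precision=4,suppress=True)
for n in("scene","top"):
    b,p,D=barfit(n); print(n,b)
    P=cloud(n,np.ones(D.shape,bool),D)+OFF[n]
    M=P[(abs(P[:,0]-.42)<.17)&(abs(P[:,1]-.28)<.12)&(abs(P[:,2]-.058)<.012)]; print(cv2.minAreaRect((M[:,:2]*1000).astype(np.float32)))
    F=M[(M[:,1]<.195)&(abs(M[:,0]-.40)<.06)]; print("front top z",np.percentile(F[:,2],[20,50,80]),F[:,1].min())
    for t in models.trace(n,"shim")[:3]:
        C=cloud(n,t["mask"],D)+OFF[n]; print("shim",np.round(t["point"]),t["confidence"],[np.round(v,1) for v in cv2.minAreaRect((C[:,:2]*1000).astype(np.float32))])
        H=C[C[:,2]>.033]; print("handle top",len(H),H.mean(0) if len(H) else 0)
    if n=="scene": cv2.imwrite("pics/c6.png",cv2.resize(p[140:330,240:430],None,fx=3,fy=3,interpolation=cv2.INTER_CUBIC))
E
```

```text
scene (array([ 0.5702, -0.0496,  0.03  ]), array([0.4989, 0.1647, 0.0403]), np.float32(-0.045598324), np.float32(1.8922889))
((421.8012390136719, 284.5868225097656), (201.56727600097656, 224.00729370117188), 89.8000717163086)
front top z [0.0624 0.0643 0.0663] 0.18394791356781362
shim [306. 160.] 0.59 [array([ 381.2, -147.6]), array([325.9,  66.5]), np.float64(56.4)]
handle top 2 [ 0.4913 -0.0252  0.2346]
shim [250. 162.] 0.42 [array([ 469.4, -346.3]), array([ 61.7, 109.9]), np.float64(88.4)]
handle top 30 [ 0.5092 -0.3435  0.0378]
top (array([0.4788, 0.2019, 0.0304]), array([0.452 , 0.3586, 0.1815]), np.float32(-0.7599031), np.float32(1.7405393))
((463.328369140625, 282.53936767578125), (198.89822387695312, 137.59681701660156), 88.96330261230469)
front top z [0.0569 0.063  0.0661] 0.1834906796046793
shim [334. 269.] 0.88 [array([ 349.1, -245.2]), array([122.2,  57.1]), np.float64(11.1)]
handle top 51 [ 0.3899 -0.2375  0.0398]
shim [383. 298.] 0.64 [array([ 251.4, -378.6]), array([ 61.2, 123.1]), np.float64(82.3)]
handle top 58 [ 0.2928 -0.382   0.0402]
```

View pics/c6.png

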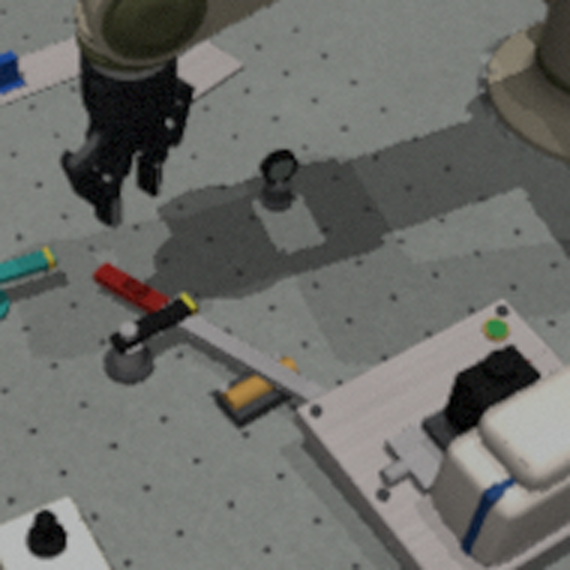

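>>> step_arm --fingers '[0,0,0,0,0,0,0,0,0,0]' --pt "0 0 0" --pt "0 0 0" --pt "0 0 0" --pt "0 0 0" --pt "0 0 0" --pt "0 0 0" --pt "0 0 0" --pt "0 0 0" --pt "0 0 0" --pt "0 0 0" --twist '[-0.053,-0.053,-0.053,-0.053,-0.053,-0.053,-0.053,-0.053,-0.053,0]'

```text
time_s: 15.62
position: [0.557, -0.0181, 0.1306]
tool_rot: [[-0.982, -0.191, -0.001], [-0.191, 0.982, 0.0], [0.001, 0.001, -1.0]]
ft_force: [0.1, -0.0, -0.3]
grip_width: 0.0425
gripper_force: 0.0
```

>>> step_arm --fingers '[0,0,0,0,0,0,0]' --pt "0.412 -0.365 0" --pt "0.412 -0.365 0" --pt "0.412 -0.365 0" --pt "0.412 -0.365 0" --pt "0.412 -0.365 0" --pt "0 0 0" --pt "0 0 0" --twist '[0,0,0,0,0,0,0]'

```text
time_s: 16.5
position: [0.3904, -0.2367, 0.1312]
tool_rot: [[-0.982, -0.19, -0.0], [-0.19, 0.982, 0.001], [0.0, 0.001, -1.0]]
ft_force: [0.3, 0.1, 0.9]
grip_width: 0.0426
gripper_force: 0.0
```

>>> step_arm --fingers '[0,0,0,0,1,1,1,1,1]' --pt "0 0 0.4" --pt "0 0 0.4" --pt "0 0 0.3" --pt "0 0 0.09" --pt "0 0 0" --pt "0 0 0" --pt "0 0 0" --pt "0 0 0" --pt "0 0 0" --twist '[0,0,0,0,0,0,0,0,0]' --force 70

```text
time_s: 17.62
position: [0.3909, -0.2372, 0.0133]
tool_rot: [[-0.981, -0.193, 0.002], [-0.193, 0.981, -0.001], [-0.002, -0.002, -1.0]]
ft_force: [2.0, 1.4, 7.2]
grip_width: 0.0129
gripper_force: 69.2
```

>>> step_arm --fingers '[1,1,1]' --pt "0 0 -0.3" --pt "0 0 -0.4" --pt "0 0 -0.3" --twist '[0,0,0]'

```text
time_s: 18.0
position: [0.3904, -0.237, 0.1141]
tool_rot: [[-0.981, -0.193, 0.001], [-0.193, 0.981, -0.001], [-0.001, -0.001, -1.0]]
ft_force: [-0.7, -0.4, -1.6]
grip_width: 0.0129
gripper_force: 68.6
```

```bash
python3 - <<'E'
from h import *
np.set_printoptions(precision=4,suppress=True)
s=monitor.observe(); print(s["time_s"],s["position"],s["tool_rot"][:2,0],s["grip_width"],s["q"])
for n in("scene","top"):
    p,D=optics.get_image(n)
    for t in models.trace(n,"shim")[:3]:
        C=cloud(n,t["mask"],D)+OFF[n]; C=C[(C[:,2]>.06)&(C[:,2]<.15)]
        if len(C)>50: print(n,"shim",np.round(t["point"]),t["confidence"],[np.round(v,1) for v in cv2.minAreaRect((C[:,:2]*1000).astype(np.float32))],np.percentile(C[:,2],[5,25,50,75,95]), np.polyfit(C[:,0],C[:,2],1))
    if n=="scene": cv2.imwrite("pics/c7.png",cv2.resize(p[90:280,220:410],None,fx=3,fy=3,interpolation=cv2.INTER_CUBIC))
E
```

```text
18.0 [ 0.3904 -0.237   0.1141] [-0.9813 -0.1927] 0.012892534047183489 [ -46.1747   20.2826   99.186    -0.0037   60.4439 -147.2834]
scene shim [304. 140.] 0.96 [array([ 347.3, -243. ]), array([124.8,  53.2]), np.float64(9.7)] [0.1035 0.1062 0.1079 0.1096 0.1206] [0.0634 0.087 ]
```

View pics/c7.png

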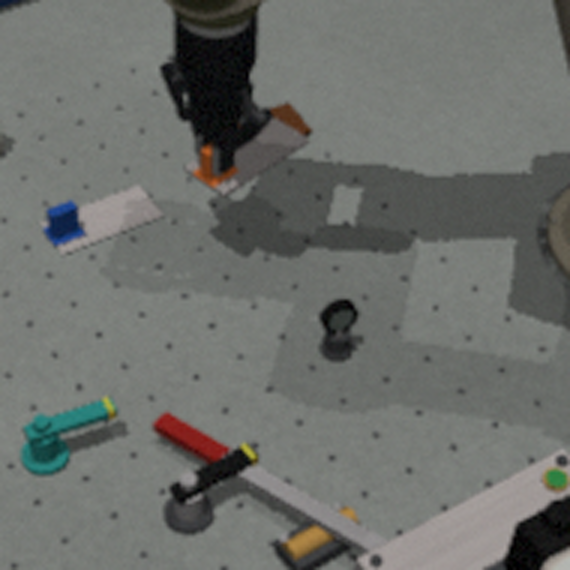

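>>> step_arm --fingers '[1,1,1,1,1,1,1,1,1,1]' --pt "0 0 0" --pt "0 0 0" --pt "0 0 0" --pt "0 0 0" --pt "0 0 0" --pt "0 0 0" --pt "0 0 0" --pt "0 0 0" --pt "0 0 0" --pt "0 0 0" --twist '[0.0555,0.0555,0.0555,0.0555,0.0555,0.0555,0.0555,0.0555,0.0555,0.0555]'

```text
time_s: 19.45
position: [0.3898, -0.2364, 0.1108]
tool_rot: [[-0.015, 1.0, -0.002], [1.0, 0.015, 0.002], [0.002, -0.002, -1.0]]
ft_force: [-0.7, -0.0, -1.8]
grip_width: 0.0125
gripper_force: 68.6
```

>>> step_arm --fingers '[1,1,1,1,1,1,1,1]' --pt "0 0 0" --pt "0.4 0.065 0" --pt "0.4 0.065 0" --pt "0.4 0.065 0" --pt "0.4 0.065 0" --pt "0.5 0.08 0" --pt "0.5 0.08 0" --pt "0.34 0.058 0" --twist '[0,0,0,0,0,0,0,0]'

```text
time_s: 20.45
position: [0.4314, 0.06, 0.1116]
tool_rot: [[-0.027, 1.0, -0.001], [1.0, 0.027, 0.0], [0.0, -0.001, -1.0]]
ft_force: [1.1, 0.5, -2.2]
grip_width: 0.0127
gripper_force: 68.6
```

>>> step_arm --fingers '[1,1,1]' --pt "0 0 0" --pt "0 0 0.3" --pt "0 0 0" --twist '[0,0,0]'

```text
time_s: 20.82
position: [0.4306, 0.0576, 0.0809]
tool_rot: [[-0.023, 1.0, -0.005], [1.0, 0.023, 0.0], [0.001, -0.005, -1.0]]
ft_force: [-0.5, -1.1, -1.8]
grip_width: 0.0131
gripper_force: 68.4
```

```bash
python3 - <<'E'
from h import *
np.set_printoptions(precision=4,suppress=True)
s=monitor.observe(); print(s["time_s"],s["position"],s["tool_rot"][:2,0])
for n in("scene","top"):
    p,D=optics.get_image(n)
    P=cloud(n,np.ones(D.shape,bool),D)+OFF[n]
    S=P[(abs(P[:,0]-.43)<.06)&(P[:,1]>.08)&(P[:,1]<.176)&(P[:,2]>.065)&(P[:,2]<.1)]
    if len(S)>20: print(n,len(S),[np.round(v,1) for v in cv2.minAreaRect((S[:,:2]*1000).astype(np.float32))],S.min(0),S.max(0),np.polyfit(S[:,1],S[:,2],1))
    M=P[(abs(P[:,0]-.42)<.17)&(P[:,1]>.165)&(abs(P[:,1]-.28)<.12)&(abs(P[:,2]-.056)<.013)]; print("plate",len(M),cv2.minAreaRect((M[:,:2]*1000).astype(np.float32)),np.percentile(M[:,0],[1,99]),np.percentile(M[:,1],[1,99]))
E
```

```text
20.825 [0.4306 0.0576 0.0809] [-0.0229  0.9997]
scene 584 [array([430.6, 121.5]), array([82.8, 58.8]), np.float64(89.9)] [0.4012 0.0801 0.0675] [0.46   0.1629 0.0805] [-0.0014  0.0744]
plate 3246 ((422.1446838378906, 277.0155334472656), (215.71307373046875, 222.5788116455078), 89.3551254272461) [0.3148 0.5318] [0.1864 0.3834]
plate 2263 ((421.9336242675781, 283.5805969238281), (197.32740783691406, 220.41201782226562), 89.42435455322266) [0.3133 0.5303] [0.1916 0.3792]
```

>>> step_arm --fingers '[1,1,1,1,1]' --pt "0 0 0.3" --pt "0 0 0.25" --pt "0 0 0.08" --pt "0 0 0.035" --pt "0 0 0" --twist '[0,0,0,0,0]'

```text
time_s: 21.55
position: [0.4323, 0.0579, 0.0165]
tool_rot: [[-0.021, 1.0, 0.001], [1.0, 0.021, -0.0], [-0.0, 0.001, -1.0]]
ft_force: [1.0, 0.1, -1.3]
grip_width: 0.0127
gripper_force: 68.6
```

```bash
cat >> h.py <<'E'
def plate(n,D):
    P=cloud(n,np.ones(D.shape,bool),D)+OFF[n]
    M=P[(abs(P[:,0]-.425)<.14)&(abs(P[:,1]-.28)<.13)&(P[:,2]>.043)&(P[:,2]<.072)]
    best=None;rng=np.random.default_rng(0)
    for i in range(300):
        a,b,c=M[rng.choice(len(M),3,False)]; N=np.cross(b-a,c-a); k=np.linalg.norm(N)
        if k<1e-3: continue
        N/=k; I=abs((M-a)@N)<.0025
        if abs(N[2])>.95 and (best is None or I.sum()>best.sum()): best=I
    M=M[best]; 
    r=cv2.minAreaRect((M[:,:2]*1000).astype(np.float32)); pl=np.linalg.lstsq(np.c_[M[:,:2],np.ones(len(M))],M[:,2],rcond=None)[0]
    # front edge line and right (+x) edge line by binned extremes
    f=[];
    for x in np.arange(.34,.52,.01):
        S=M[abs(M[:,0]-x)<.005]; f.append((x,S[:,1].min())) if len(S)>3 else 0
    f=np.array(f); k=np.polyfit(f[:,0],f[:,1],1); k=np.polyfit(*f[abs(np.polyval(k,f[:,0])-f[:,1])<.004].T,1)
    g={}
    for s in(-1,1):
        e=[]
        for y in np.arange(.2,.36,.01):
            S=M[abs(M[:,1]-y)<.005]; e.append((y,(s*S[:,0]).max()*s)) if len(S)>3 else 0
        e=np.array(e); q=np.median(e[:,1]-0*e[:,0]); e=e[abs(e[:,1]-q)<.01]; g[s]=(np.degrees(np.polyfit(*e.T,1)[0]),np.polyval(np.polyfit(*e.T,1),.28))
    return [np.round(v,1) for v in r],"tilt",np.round(pl[:2],3),"front yaw",round(np.degrees(k[0]),2),"edge y@.427",round(np.polyval(k,.427),4),"sides(-yaw,x)",np.round(g[-1],4),np.round(g[1],4)
E
python3 - <<'E'
from h import *
np.set_printoptions(precision=4,suppress=True)
for n in("scene","top"):
    print(n,0,plate(n,np.load(f"pics/{n}0.npy")))
    p,D=optics.get_image(n); print(n,"now",plate(n,D))
E
```

```text
scene 0 ([array([426.6, 281.4]), array([220.6, 200.4]), np.float64(1.4)], 'tilt', array([ 0.004, -0.   ]), 'front yaw', np.float64(1.32), 'edge y@.427', np.float64(0.1824), 'sides(-yaw,x)', array([-1.4175,  0.4957]), array([-1.5841,  0.5357]))
scene now ([array([422.5, 284.7]), array([199.1, 222. ]), np.float64(89.3)], 'tilt', array([-0.003, -0.085]), 'front yaw', np.float64(-0.93), 'edge y@.427', np.float64(0.1864), 'sides(-yaw,x)', array([0.4964, 0.491 ]), array([0.5505, 0.5319]))
top 0 ([array([425.9, 281.1]), array([219.6, 200.3]), np.float64(1.2)], 'tilt', array([0.003, 0.007]), 'front yaw', np.float64(1.94), 'edge y@.427', np.float64(0.1826), 'sides(-yaw,x)', array([-1.4722,  0.3176]), array([-1.3203,  0.5341]))
top now ([array([456.6, 283.3]), array([197.3, 149.5]), np.float64(89.3)], 'tilt', array([ 0.   , -0.086]), 'front yaw', np.float64(-13.95), 'edge y@.427', np.float64(0.1972), 'sides(-yaw,x)', array([2.4236, 0.4974]), array([0.444 , 0.5301]))
```

>>> step_arm --fingers '[1,1,1,1,1,1,1,1,1,1]' --pt "0 0 0.03" --pt "0.094 -0.003 0" --pt "0.094 -0.003 0" --pt "0.094 -0.003 0" --pt "0.094 -0.003 0" --pt "0.094 -0.003 0" --pt "0.094 -0.003 0" --pt "0.094 -0.003 0" --pt "0.094 -0.003 0" --pt "0.094 -0.003 0" --twist '[0,0,0,0,0,0,0,0,0,0]'

```text
time_s: 22.9
position: [0.4278, 0.1427, 0.0133]
tool_rot: [[-0.022, 1.0, 0.001], [1.0, 0.022, -0.001], [-0.001, 0.001, -1.0]]
ft_force: [0.8, -4.1, 6.1]
grip_width: 0.0132
gripper_force: 69.7
```

```bash
python3 - <<'E'
from h import *
np.set_printoptions(precision=4,suppress=True)
s=monitor.observe(); print(s["position"],s["ft_force"])
for n in("scene",):
    p,D=optics.get_image(n); print(n,"now",plate(n,D)); print(barfit(n)[0])
    cv2.imwrite("pics/c8.png",cv2.resize(p[170:340,260:470],None,fx=3,fy=3,interpolation=cv2.INTER_CUBIC))
E
```

```text
[0.4278 0.1427 0.0133] [ 0.7886 -4.0536  6.0678]Traceback (most recent call last):
  File "<stdin>", line 5, in <module>
  File "h.py", line 39, in plate
    f=np.array(f); k=np.polyfit(f[:,0],f[:,1],1); k=np.polyfit(*f[abs(np.polyval(k,f[:,0])-f[:,1])<.004].T,1)
                                                    ~~~~~~~~~~^^^^^^^^^^^^^^^^^^^^^^^^^^^^^^^^^^^^^^^^^^^^^^^
    raise TypeError("expected non-empty vector for x")
TypeError: expected non-empty vector for x
```

>>> step_arm --fingers '[0.6,0.3,0.3,0.3,0.3,0.3,0.2,0,0,0]' --pt "0 0 0" --pt "0 0 0" --pt "0 0 0" --pt "0 0 -0.25" --pt "0 0 -0.4" --pt "0 0 -0.4" --pt "-0.41 0.314 0" --pt "-0.41 0.314 0" --pt "-0.41 0.314 0" --pt "-0.41 0.314 0" --twist '[0,0,0,0,0,0,0,0,0,0]'

```text
time_s: 24.2
position: [0.5572, -0.0203, 0.1177]
tool_rot: [[-0.021, 1.0, -0.0], [1.0, 0.021, 0.0], [0.0, -0.0, -1.0]]
ft_force: [-0.6, 0.4, 0.0]
grip_width: 0.0427
gripper_force: 0.0
```

>>> step_arm --fingers '[0,0,0]' --pt "0 0 0" --pt "0 0 0" --pt "0 0 0" --twist '[-0.04,-0.04,0]'

```text
time_s: 24.58
position: [0.5563, -0.0189, 0.1176]
tool_rot: [[-0.268, 0.963, -0.001], [0.963, 0.268, 0.0], [0.0, -0.0, -1.0]]
ft_force: [0.5, 0.7, 0.7]
grip_width: 0.0427
gripper_force: 0.0
```

```bash
python3 - <<'E'
from h import *
np.set_printoptions(precision=4,suppress=True)
s=monitor.observe(); print(s["position"],s["tool_rot"][:2,0],s["ft_force"])
for n in("scene","top"):
    p,D=optics.get_image(n)
    if n=="scene": cv2.imwrite("pics/c8.png",cv2.resize(p[170:340,240:450],None,fx=3,fy=3,interpolation=cv2.INTER_CUBIC))
    try: print(n,"now",plate(n,D)); print(barfit(n)[0])
    except Exception as e: print(e)
    P=cloud(n,np.ones(D.shape,bool),D)+OFF[n]
    S=P[(abs(P[:,0]-.43)<.05)&(P[:,1]>.1)&(P[:,1]<.17)&(P[:,2]>.034)&(P[:,2]<.045)]; print("handle",len(S),S.mean(0))
    S=P[(abs(P[:,0]-.43)<.05)&(P[:,1]>.1)&(P[:,1]<.172)&(P[:,2]>.0035)&(P[:,2]<.01)]; print("shim plate",S.min(0),S.max(0))
E
```

```text
[ 0.5563 -0.0189  0.1176] [-0.2679  0.9635] [0.4968 0.7264 0.7246]
scene now ([array([422.1, 284.8]), array([200.6, 220.5]), np.float64(89.4)], 'tilt', array([-0.003, -0.079]), 'front yaw', np.float64(-0.81), 'edge y@.427', np.float64(0.186), 'sides(-yaw,x)', array([0.7512, 0.4911]), array([0.804 , 0.5315]))
(array([ 0.5686, -0.0492,  0.0296]), array([0.4994, 0.166 , 0.0409]), np.float32(-0.049956176), np.float32(1.8816909))
handle 64 [0.4299 0.1445 0.04  ]
shim plate [0.3842 0.1006 0.0035] [0.4647 0.1537 0.0098]
top now ([array([468. , 283.1]), array([196. , 128.2]), np.float64(88.6)], 'tilt', array([ 0.004, -0.069]), 'front yaw', np.float64(-1.36), 'edge y@.427', np.float64(0.1872), 'sides(-yaw,x)', array([3.1984, 0.497 ]), array([0.3658, 0.5291]))
(array([0.5021, 0.1549, 0.0394]), array([0.4899, 0.1783, 0.0397]), np.float32(-0.013132813), np.float32(2.051201))
handle 0 [nan nan nan]<stdin>:10: RuntimeWarning: Mean of empty slice.
  ret = um.true_divide(
Traceback (most recent call last):
ValueError: zero-size array to reduction operation minimum which has no identity
```

View pics/c8.png

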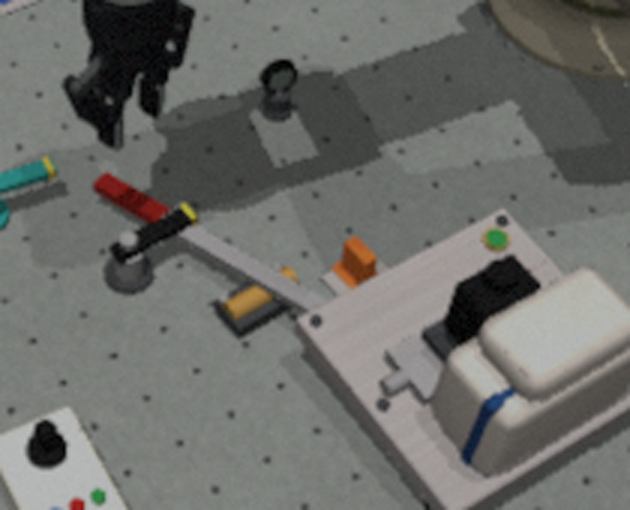

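>>> step_arm --fingers '[0,0,0,0,1,1,1,1]' --pt "0 0.02 0.3" --pt "0 0 0.4" --pt "0 0 0.295" --pt "0 0 0" --pt "0 0 0" --pt "0 0 0" --pt "0 0 0" --pt "0 0 0" --twist '[-0.013,0,0,0,0,0,0,0]' --force 60

```text
time_s: 25.88
position: [0.5588, -0.0185, 0.0199]
tool_rot: [[-0.309, 0.951, 0.002], [0.951, 0.309, -0.001], [-0.002, 0.002, -1.0]]
ft_force: [-3.0, -2.2, 6.0]
grip_width: 0.0164
gripper_force: 59.0
```

>>> step_arm --fingers '[1,1,1]' --pt "0 0 0.04" --pt "0 0 0.045" --pt "0 0 0" --twist '[0,0,0]' --force 80

```text
time_s: 26.25
position: [0.5591, -0.0186, 0.0118]
tool_rot: [[-0.31, 0.951, 0.003], [0.951, 0.31, -0.001], [-0.002, 0.002, -1.0]]
ft_force: [-3.4, -2.4, 11.4]
grip_width: 0.0155
gripper_force: 81.7
```

>>> step_arm --fingers '[1,1,1,1,1,1,1,1,1]' --pt "0.001 -0.054 0" --pt "0.001 -0.054 0" --pt "0.001 -0.054 0" --pt "0.001 -0.054 0" --pt "0.001 -0.054 0" --pt "0.001 -0.054 0" --pt "0.001 -0.054 0" --pt "0.001 -0.054 0" --pt "0 0 0" --twist '[0.0089,0.0089,0.0089,0.0089,0.0089,0.0089,0.0089,0.0089,0]'

```text
time_s: 27.38
position: [0.5187, -0.027, 0.0124]
tool_rot: [[-0.088, 0.996, 0.008], [0.996, 0.088, -0.001], [-0.002, 0.008, -1.0]]
ft_force: [3.8, 1.8, 10.9]
grip_width: 0.0154
gripper_force: 81.3
```

```bash
python3 - <<'E'
from h import *
np.set_printoptions(precision=4,suppress=True)
for n in("scene",):
    p,D=optics.get_image(n)
    try: print(n,"now",plate(n,D)); 
    except Exception as e: print(e)
    print(barfit(n)[0])
E
```

```text
scene now ([array([430.1, 286.2]), array([221.2, 199.2]), np.float64(2.9)], 'tilt', array([ 0.012, -0.103]), 'front yaw', np.float64(2.67), 'edge y@.427', np.float64(0.1873), 'sides(-yaw,x)', array([-3.11  ,  0.4995]), array([-2.7568,  0.5402]))
(array([ 0.5199, -0.0195,  0.0233]), array([0.506 , 0.1708, 0.043 ]), np.float32(-0.10322052), np.float32(1.6440417))
```

>>> step_arm --fingers '[1,1,1,1,1]' --pt "0 -0.035 0" --pt "0 -0.035 0" --pt "0 -0.035 0" --pt "0 -0.035 0" --pt "0 0 0" --twist '[0.005,0.005,0,0,0]'

```text
time_s: 28.15
position: [0.5066, -0.028, 0.0128]
tool_rot: [[-0.054, 0.998, 0.013], [0.999, 0.054, -0.001], [-0.002, 0.013, -1.0]]
ft_force: [8.8, 2.9, 11.1]
grip_width: 0.0156
gripper_force: 82.2
```

```bash
python3 - <<'E'
from h import *
np.set_printoptions(precision=4,suppress=True)
for n in("scene",):
    p,D=optics.get_image(n)
    try: print(n,"now",plate(n,D)); 
    except Exception as e: print(e)
    print(barfit(n)[0])
E
```

```text
scene now ([array([431.3, 286.1]), array([221. , 199.3]), np.float64(2.9)], 'tilt', array([ 0.001, -0.101]), 'front yaw', np.float64(2.94), 'edge y@.427', np.float64(0.1875), 'sides(-yaw,x)', array([-4.3429,  0.5008]), array([-2.6606,  0.5407]))
(array([ 0.5086, -0.0184,  0.0254]), array([0.5055, 0.1709, 0.043 ]), np.float32(-0.09276042), np.float32(1.5873122))
```

>>> step_arm --fingers '[1,1,1,1,1]' --pt "0 0 0" --pt "0 0 0" --pt "0 0 0" --pt "0 0 0" --pt "0 0 0" --twist '[-0.006,-0.006,-0.006,-0.006,0]'

```text
time_s: 28.92
position: [0.5076, -0.0281, 0.0128]
tool_rot: [[-0.126, 0.992, 0.015], [0.992, 0.126, -0.0], [-0.002, 0.015, -1.0]]
ft_force: [12.6, 4.1, 9.4]
grip_width: 0.0154
gripper_force: 97.2
```

```bash
python3 - <<'E'
from h import *
np.set_printoptions(precision=4,suppress=True)
for n in("scene",):
    p,D=optics.get_image(n)
    try: print(n,"now",plate(n,D)); 
    except Exception as e: print(e)
    print(barfit(n)[0])
E
```

```text
scene now ([array([430.6, 286.1]), array([221.2, 200.3]), np.float64(3.0)], 'tilt', array([ 0.005, -0.103]), 'front yaw', np.float64(2.87), 'edge y@.427', np.float64(0.1873), 'sides(-yaw,x)', array([-4.2228,  0.5009]), array([-3.1037,  0.5407]))
(array([ 0.5096, -0.0199,  0.0248]), array([0.5055, 0.1695, 0.0433]), np.float32(-0.09708506), np.float32(1.5923125))
```

>>> step_arm --fingers '[1,1,1,1,1]' --pt "0 0.035 0" --pt "0 0.035 0" --pt "0 0.035 0" --pt "0 0.035 0" --pt "0 0 0" --twist '[-0.003,-0.003,-0.003,-0.003,0]'

```text
time_s: 29.7
position: [0.5206, -0.0272, 0.0125]
tool_rot: [[-0.166, 0.986, 0.012], [0.986, 0.166, -0.002], [-0.004, 0.012, -1.0]]
ft_force: [7.9, -5.5, 7.7]
grip_width: 0.0159
gripper_force: 84.9
```

```bash
python3 - <<'E'
from h import *
np.set_printoptions(precision=4,suppress=True)
for n in("scene",):
    p,D=optics.get_image(n)
    try: print(n,"now",plate(n,D)); 
    except Exception as e: print(e)
    print(barfit(n)[0])
E
```

```text
scene now ([array([428.2, 286. ]), array([221.1, 199.7]), np.float64(2.2)], 'tilt', array([ 0.009, -0.104]), 'front yaw', np.float64(1.89), 'edge y@.427', np.float64(0.1875), 'sides(-yaw,x)', array([-3.1668,  0.498 ]), array([-2.0557,  0.538 ]))
(array([ 0.5224, -0.0126,  0.0248]), array([0.5012, 0.1708, 0.0434]), np.float32(-0.09999103), np.float32(1.685873))
```

>>> step_arm --fingers '[1,1,1]' --pt "0 0.04 0" --pt "0 0.04 0" --pt "0 0 0" --twist '[-0.006,-0.006,0]'

```text
time_s: 30.22
position: [0.5283, -0.0261, 0.0126]
tool_rot: [[-0.204, 0.979, 0.012], [0.979, 0.204, -0.003], [-0.005, 0.011, -1.0]]
ft_force: [8.0, -6.4, 8.2]
grip_width: 0.0158
gripper_force: 82.9
```

```bash
python3 - <<'E'
from h import *
np.set_printoptions(precision=4,suppress=True)
for n in("scene",):
    p,D=optics.get_image(n)
    try: print(n,"now",plate(n,D)); 
    except Exception as e: print(e)
    print(barfit(n)[0])
E
```

```text
scene now ([array([427.5, 286.1]), array([222.1, 199.7]), np.float64(1.7)], 'tilt', array([ 0.005, -0.105]), 'front yaw', np.float64(1.74), 'edge y@.427', np.float64(0.1873), 'sides(-yaw,x)', array([-3.219 ,  0.4969]), array([-1.2374,  0.5366]))
(array([ 0.5295, -0.0159,  0.0255]), array([0.4995, 0.1677, 0.0428]), np.float32(-0.09271723), np.float32(1.732983))
```

>>> step_arm --fingers '[1,1,1,1,1,1,1]' --pt "0 -0.04 0" --pt "0 -0.04 0" --pt "0 -0.04 0" --pt "0 -0.04 0" --pt "0 -0.04 0" --pt "0 -0.04 0" --pt "0 0 0" --twist '[0.004,0.004,0.005,0.005,0.005,0.005,0]'

```text
time_s: 31.25
position: [0.5055, -0.0291, 0.0129]
tool_rot: [[-0.115, 0.993, 0.015], [0.993, 0.115, -0.001], [-0.003, 0.014, -1.0]]
ft_force: [10.7, 2.0, 11.2]
grip_width: 0.0155
gripper_force: 84.9
```

```bash
python3 - <<'E'
from h import *
np.set_printoptions(precision=4,suppress=True)
for n in("scene",):
    p,D=optics.get_image(n)
    try: print(n,"now",plate(n,D)); 
    except Exception as e: print(e)
    print(barfit(n)[0])
E
```

```text
scene now ([array([427.4, 285.9]), array([221.6, 199.6]), np.float64(1.9)], 'tilt', array([ 0.007, -0.104]), 'front yaw', np.float64(1.74), 'edge y@.427', np.float64(0.1873), 'sides(-yaw,x)', array([-2.6423,  0.4963]), array([-1.8317,  0.5365]))
(array([ 0.5083, -0.0167,  0.0251]), array([0.4958, 0.1698, 0.0433]), np.float32(-0.096880265), np.float32(1.6374326))
```

>>> step_arm --fingers '[1,1,1,1,1,1,1,1,1,1]' --pt "0 0 -0.025" --pt "0 0 -0.025" --pt "0 0 -0.025" --pt "0 0 -0.025" --pt "0 0 -0.025" --pt "0 0 -0.025" --pt "0 0 -0.025" --pt "0 0 -0.025" --pt "0 0 -0.025" --pt "0 0 -0.025" --twist '[0,0,0,0,0,0,0,0,0,0]'

```text
time_s: 32.65
position: [0.5001, -0.0283, 0.0352]
tool_rot: [[-0.121, 0.993, 0.0], [0.993, 0.121, -0.0], [-0.0, 0.0, -1.0]]
ft_force: [-0.8, 0.2, -3.6]
grip_width: 0.0149
gripper_force: 81.4
```

>>> step_arm --fingers '[1,1,1,1,1]' --pt "0 0 -0.04" --pt "0 0 -0.04" --pt "0 0 -0.04" --pt "0 0 -0.04" --pt "0 0 0" --twist '[0,0,0,0,0]' --force 50

```text
time_s: 33.28
position: [0.5003, -0.0283, 0.0511]
tool_rot: [[-0.121, 0.993, 0.0], [0.993, 0.121, -0.0], [-0.0, 0.0, -1.0]]
ft_force: [-0.2, 0.1, -4.2]
grip_width: 0.0154
gripper_force: 81.2
```

```bash
python3 - <<'E'
from h import *
np.set_printoptions(precision=4,suppress=True)
for n in("scene",):
    p,D=optics.get_image(n)
    try: print(n,"now",plate(n,D)); 
    except Exception as e: print(e)
    print(barfit(n)[0])
    P=cloud(n,np.ones(D.shape,bool),D)+OFF[n]
    S=P[(abs(P[:,0]-.43)<.05)&(P[:,1]>.1)&(P[:,1]<.17)&(P[:,2]>.034)&(P[:,2]<.045)]; print("handle",len(S),S.mean(0))
    cv2.imwrite("pics/c9.png",cv2.resize(p[170:340,240:450],None,fx=3,fy=3,interpolation=cv2.INTER_CUBIC))
E
```

```text
scene now ([array([427.7, 283.1]), array([221., 200.]), np.float64(1.6)], 'tilt', array([ 0.002, -0.047]), 'front yaw', np.float64(1.0), 'edge y@.427', np.float64(0.1847), 'sides(-yaw,x)', array([-0.8853,  0.4959]), array([-1.5154,  0.5371]))
(array([ 0.5012, -0.0179,  0.0598]), array([0.4803, 0.1682, 0.0381]), np.float32(0.115615495), np.float32(1.6824158))
handle 125 [0.4519 0.1443 0.0397]
```

>>> step_arm --fingers '[1,1,1,1,1,1,1,1,1]' --pt "0 0 -0.04" --pt "0 0 -0.04" --pt "-0.1 0 -0.018" --pt "-0.1 0 -0.018" --pt "-0.1 0 -0.018" --pt "-0.1 0 -0.018" --pt "-0.1 0 -0.018" --pt "-0.12 0 -0.02" --pt "0 0 0" --twist '[0,0,0,0,0,0,0,0,0]'

```text
time_s: 34.55
position: [0.5079, -0.0908, 0.07]
tool_rot: [[-0.12, 0.993, 0.001], [0.993, 0.12, -0.0], [-0.0, 0.001, -1.0]]
ft_force: [-0.7, -0.4, -3.1]
grip_width: 0.0152
gripper_force: 81.1
```

```bash
python3 - <<'E'
from h import *
np.set_printoptions(precision=4,suppress=True)
for n in("scene",):
    p,D=optics.get_image(n)
    try: print(n,"now",plate(n,D)); 
    except Exception as e: print(e)
    print(barfit(n)[0])
    cv2.imwrite("pics/c10.png",cv2.resize(p[170:340,240:450],None,fx=3,fy=3,interpolation=cv2.INTER_CUBIC))
E
```

```text
scene now ([array([427.5, 282.6]), array([220.3, 201. ]), np.float64(1.7)], 'tilt', array([-0.001, -0.04 ]), 'front yaw', np.float64(1.05), 'edge y@.427', np.float64(0.1838), 'sides(-yaw,x)', array([1.2287, 0.4943]), array([-1.5845,  0.5368]))
(array([ 0.5091, -0.081 ,  0.0793]), array([0.4852, 0.1329, 0.0491]), np.float32(0.13974807), np.float32(1.682358))
```

>>> step_arm --fingers '[1,1,1,1,1,1,1,1,1,1]' --pt "0 0 0" --pt "0 0 0" --pt "0 0 0.08" --pt "0 0 0.08" --pt "0 0 0.08" --pt "0 0 0.08" --pt "0 0 0.08" --pt "0 0 0.08" --pt "0 0 0.08" --pt "0 0 0.06" --twist '[0.0135,0.0135,0,0,0,0,0,0,0,0]' --force 30

```text
time_s: 35.95
position: [0.5077, -0.0896, 0.0073]
tool_rot: [[-0.036, 0.999, 0.0], [0.999, 0.036, 0.001], [0.001, 0.0, -1.0]]
ft_force: [-2.5, 0.6, 0.1]
grip_width: 0.0155
gripper_force: 81.3
```

```bash
python3 - <<'E'
from h import *
np.set_printoptions(precision=4,suppress=True)
s=monitor.observe(); print(s["position"],s["ft_force"])
for n in("scene",):
    p,D=optics.get_image(n); print(barfit(n)[0])
E
```

```text
[ 0.5077 -0.0896  0.0073] [-2.4662  0.6148  0.1395]
(array([ 0.5093, -0.0761,  0.0192]), array([0.5017, 0.1379, 0.0377]), np.float32(-0.08619001), np.float32(1.6062669))
```

>>> step_arm --fingers '[1,1,1]' --pt "0 0 0.02" --pt "0 0 0.02" --pt "0 0 0" --twist '[0,0,0]'

```text
time_s: 36.48
position: [0.5075, -0.0896, 0.0041]
tool_rot: [[-0.037, 0.999, -0.0], [0.999, 0.037, 0.0], [0.0, -0.0, -1.0]]
ft_force: [-2.4, 1.7, 4.7]
grip_width: 0.016
gripper_force: 81.8
```

Contact with the table begins; open gently and retreat.

>>> step_arm --fingers '[0.45,0.2,0,0,0,0,0,0,0]' --pt "0 0 0" --pt "0 0 0" --pt "0 0 0" --pt "0 0 -0.1" --pt "0 0 -0.4" --pt "0 0 -0.5" --pt "0 0 -0.5" --pt "0 0 -0.4" --pt "0 0 0" --twist '[0,0,0,0,0,0,0,0,0]'

```text
time_s: 37.6
position: [0.5087, -0.0902, 0.1973]
tool_rot: [[-0.037, 0.999, 0.006], [0.999, 0.037, -0.003], [-0.003, 0.006, -1.0]]
ft_force: [-0.0, 1.0, -0.7]
grip_width: 0.043
gripper_force: 0.0
```

```bash
python3 - <<'E'
from h import *
np.set_printoptions(precision=4,suppress=True)
for n in("scene",):
    p,D=optics.get_image(n)
    try: print(n,"now",plate(n,D)); 
    except Exception as e: print(e)
    print(barfit(n)[0])
    P=cloud(n,np.ones(D.shape,bool),D)+OFF[n]
    S=P[(abs(P[:,0]-.43)<.03)&(P[:,1]>.12)&(P[:,1]<.165)&(P[:,2]>.034)&(P[:,2]<.045)]; print("handle",len(S),S.mean(0))
    cv2.imwrite("pics/c11.png",cv2.resize(p[140:340,220:460],None,fx=3,fy=3,interpolation=cv2.INTER_CUBIC))
E
```

```text
scene now ([array([427.5, 283. ]), array([221.1, 201.4]), np.float64(1.7)], 'tilt', array([ 0.001, -0.043]), 'front yaw', np.float64(1.6), 'edge y@.427', np.float64(0.1835), 'sides(-yaw,x)', array([0.5333, 0.4947]), array([-1.5721,  0.5369]))
(array([ 0.512 , -0.1183,  0.0125]), array([0.5019, 0.1421, 0.0385]), np.float32(-0.09970191), np.float32(1.6097263))
handle 60 [0.4295 0.1438 0.04  ]
```

View pics/c11.png

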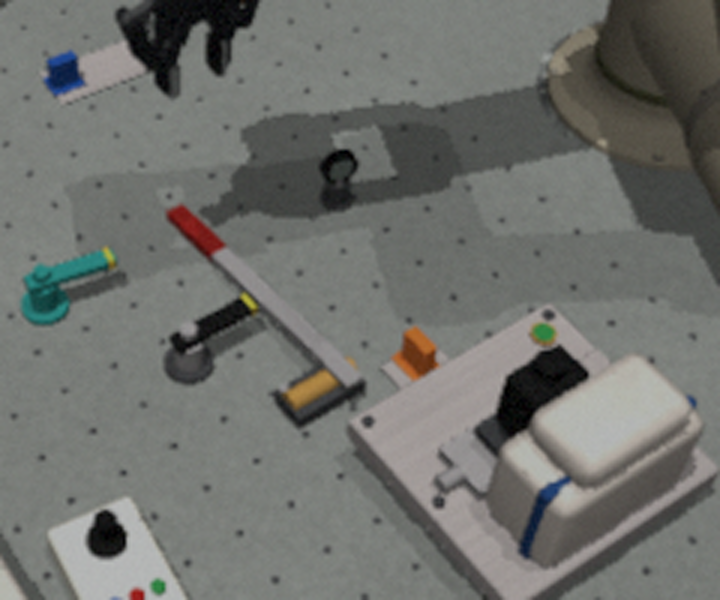

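The picture shows the bar back over the fulcrum at scene (320,240), its tip short of the plate. The shim handle is at (359,258), the instrument rests on the shim within about 1 mm of its start, and the hand is clear, so I am handing it in.

```bash
python3 -c "
from rig import close_job
print(close_job())"
```

```text
the job is handed in; nothing more can be done
None
```

The job is handed in at about 38 s. The instrument stands on the thick orange shim with the whole foot over it. The bar is drawn clear of the base and lies back over the fulcrum. While parking the bar, the swing dragged the lifted front about 8 mm sideways. I dragged it back before lowering, and by camera it sits about 1 mm and 0.3° from where it started.

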